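# Snap the axle clip onto a trolley wheel's stub axle with the fork

### The arm

A 6-joint arm with a two-finger parallel gripper is mounted at the origin on the work surface. World frame = base frame: x ahead of the robot, y to its left, z up, the work surface at z = 0. Lengths are in m, angles in rad, forces in N, time in s.
With the tool pointing down it reaches from about 0.35 to 0.975 m from the base axis. Payload 4.9 kg.
Tool frame: the origin (TCP) lies at the very end of the fingers, on their centre line; the grasp point (between the pads) lies 19 mm behind it (manip.grasp_offset is the distance from the TCP to the grasp point, in m); z points along the fingers, y is the line along which they close (so a half turn about z gives the same grasp; the last joint's range is limited). The gripper opens to 85 mm and grips with 20 to 120 N. Pads are 22 mm wide; open, the fingers measure 114 mm over their backs; the gripper's body (76 mm by 85 mm) begins 54 mm behind the grasp point. The pads swing forward as they close: fully open they stand 13 mm farther back than shut.
Start: joints at [0.998, 0.053, 1.613, -0, 1.476, -0.119], TCP at [0.274, 0.562, 0.2] pointing down, gripper open.
Joint ranges: [-3.01, 3.01], [-1.01, 2.22], [0.06, 2.58], [-1.02, 4.17], [0.09, 2.62], [-3.14, 3.14]. Speed limits (rad/s): [2.57, 2.57, 3.14, 3.14, 3.14, 3.14].

### API

Orientations are given as a unit quaternion [w, x, y, z].
In Python, from plant import manip, eyes, job_done, models gives the robot as it stands.
- The arm moves only by the tool servo_tool, never from a script. Its argument "motion" is one flat list of numbers, 5 for each row, row after row: the opening, from -1 (shut) to 1 (fully open), then the shift along the tool's x, y, z normalised to -1 to 1, where 1 is 120 mm, then the turn about the tool's z normalised to -1 to 1, where 1 is 45 degrees. A call has 1 to 5 rows; each row is the pose to reach, as a shift and turn from the pose commanded when the call began, along the tool's axes at that moment; what a row does not reach only later rows make up. A row lasts 1/8 s, in which the tool goes at most 62.5 mm and 10.7 degrees, less where a joint would pass 70% of its speed; a pose out of reach is approached as far as the arm can. A call with a number of a shift or a turn outside -1 to 1 is refused whole. A call with a gripper value outside its range is refused whole. The fingers move at their own pace and stop on an object; the grip force is fixed at half the most. Time passes only in rows, so rows that repeat a pose let the fingers close. It gives the time, the measured TCP pose, the force, the opening and the grip force at its end, in the units of the state.
- manip.state(): the state, without advancing time (a new reading comes with each control period).
- eyes.grab_frame(name): name is "scene" or "top" or "wrist"; returns (picture, depth): 480x640x3 uint8, red, green, blue; 480x640 float32, m along the optical axis (not along the pixel's ray), 0 where there is no reading.
- eyes.camera_params(name): a dict with "fov_y" (degrees; the focal length in pixels is half the picture's height over the tangent of half this angle, whatever the lens; pixels are square), "cx", "cy" (the principal point, pixels), "D" ([k1, k2, p1, p2, k3] as OpenCV has them; the pictures are not rectified), "pose" (4x4, takes a point from camera to world coordinates); the wrist camera has in their place "T_tool_cam" (4x4, takes a point from camera to tool coordinates, whose origin is the TCP and whose axes are the flange's). Camera axes: x right, y up, looking along -z (the intrinsics and any distortion apply to the point x, -y, -z); pixel columns grow to the right and rows downward; lengths in m; the calibration is good to about 2 mm. A picture is of the moment at which its call begins: read the wrist's pose just before it. camera_params takes no time and is no camera call.
- job_done(): hands the job in; it is judged then, once.
Trained networks look in the newest picture that a camera, given by its name, has taken for a name from the list of things; names that differ only in an ending like _2 or _b are one class to them, and where a whole thing is asked for, a point or a joint stands for the part that bears it (a point fixed in the world has none). Each returns a list of dicts, best first, with "p" (0 to 1); they miss things now and then, are a little off and sometimes report something else, mostly with a low value. They report only what shows in the picture. A call takes as long as a camera call. They do not tell look-alikes from the thing itself.
- models.regions_of(camera, label): "mask" (480x640 bool, what is visible of it) and "pixel" ([column, row] in pixels, amid what is visible of it).
The state is a dict: "time": time; "joint_pos": joint angles; "joint_vel": joint speeds; "joint_efforts": joint torques, N m; "tool_pos": TCP position; "tool_rot": TCP orientation; "contact_force": force on the tool from outside, world axes, zero at the start; "ft_torque": the same for the moment, N m; "gripper_width": opening from 0.0 (shut) to 1.0 (fully open); "grasp_force": force on a finger pad.
Only numpy, scipy, OpenCV 4.12 (cv2) and the standard library are available. Lean on these libraries where they do the work, as an engineer would, in place of code of your own. Each camera call takes 0.05 s, during which the arm holds its last target. There are 200 camera calls.

### The job

The tote-trolley wheel is on its upright stub axle but nothing keeps it there yet. Lay the split axle clip flat on the wheel with its open mouth towards the axle and let go of it, then take the fork tool and push the clip sideways with it until the clip snaps fully home in the axle's groove; the clip is to be pushed home by the fork, not by the fingers. Finally lay the fork flat on its rubber mat again, and leave the washer, grease jar and hammer where they are.

Things in the scene. Friction and masses are not known exactly. Their poses are not given: they have to be found in the camera images.
- groove (a point): Centre of the ring groove of the upright steel stub axle, 3 mm above the wheel's flat upper face (mid-height of a clip lying there); z up. Groove: 31 mm diameter, from the wheel face to 8.5 mm above it. Over it stands the plain axle end, 38 mm in diameter, its top 26.5 mm above the wheel face. Fixed to the bench by a square 150 mm plate; elsewhere in each run.
- wheel: The trolley wheel on the stub axle, lying level: black tyre, grey centre, 180 mm across, 48 mm wide. Origin at the centre of its underside; its flat upper face is 48 mm above that, 63 mm above the bench. It turns stiffly on the axle.
- clip_bore (a point): Bore centre of the dark spring-steel split clip at half its thickness: 60 mm wide, 48 mm long, 6 mm thick, 84 g, flat on the bench at first. x points out of its open mouth, z up. Flat back at x = -30 mm (32 mm wide, 45 degree corners); arm ends at x = +16 mm. The arm tips, 26 mm apart at x = 10 mm, spring open on the groove and snap behind it. Home, this point is on the axle's centre line.
- clip_grip (a point): Where to grasp the clip: 10 mm behind clip_bore (towards its back), same axes, between two stiff parallel side flats 60 mm apart, 12 mm long. Pushed along x, the clip's tips meet the groove when its bore centre is 19 mm from the axle's centre; the push then rises to about 8 N, more if hurried, and the clip snaps in when 10 mm away.
- fork_grip (a point): Grip point of the fork tool, on its handle's centre line at half height, at its centre of mass. x along the tool to the prongs, z up. 198 mm long, 240 g, lying flat on the mat. The grey handle is a bar 26 mm wide, 30 mm high, from 65 mm behind this point to 30 mm in front; a shank no deeper than the fork leads on to it.
- fork_pocket (a point): Middle of the flat bottom of the pocket between the fork's two prongs, 110 mm in front of fork_grip and level with it, same axes. The aluminium fork is 8 mm thick (4 mm above and below this point) and 83 mm wide; the prongs reach 23 mm further forward; the pocket is 67 mm wide, so that the 60 mm clip's back fits in it with 3.5 mm to spare on each side.
- mat: Fixed black rubber mat for the fork, 180 mm (its x) by 280 mm (its y), 4 mm thick; origin at the centre of its underside, on the bench. The fork lies on it with its prongs roughly towards mat +y at first.
- washer: Loose closed ring washer of the same dark steel, 60 mm across, 5 mm thick, lying on the bench near the clip; origin at the centre of its underside. Bystander.
- grease: Grey grease jar, 70 mm across, 85 mm tall; origin at the centre of its underside. Bystander.
- hammer: Hammer lying on the bench, about 0.3 m long at most. Bystander.
There are look-alikes about, which are no part of the job. Of the things like the part that bears fork_grip, leave any that is green; of the rest the smaller one is meant.

How it is judged:
On the way, in this order (a step that is already met when the one before it is completed fails the run):
1. the clip lies flat on the wheel, 14 to 68 mm from the axle's centre, its mouth towards the axle (the axle in front of it, less than 20 mm off its centre line), and the fingers are off it (horizontal distance between clip_bore and groove between 0.014 and 0.068 m and x of groove in the frame of clip_bore above 0.01 m and y of groove in the frame of clip_bore between -0.02 and 0.02 m and z of clip_bore in the frame of groove between -0.004 and 0.004 m and contact force between the fingers and clip below 0.1 N), for 0.1 s.
2. the fork pushes the clip with its arms on the groove (more than 2 N, clip 8 to 21 mm from home) (contact force between fork and clip above 2 N and horizontal distance between clip_bore and groove between 0.008 and 0.021 m), for 0.02 s.
At the end, for the whole second after the job is handed in: The clip is home in the groove (its bore centre within 3 mm of the axle's centre line and 4 mm of the height it has on the wheel face, flat within 0.12 rad) and the fork lies flat and still on its mat: its grip point over the mat, level within 0.12 rad, its handle down on the mat (horizontal distance between clip_bore and groove below 0.003 m and z of clip_bore in the frame of groove between -0.004 and 0.004 m and angle between the z axis of each of clip_bore, fork_grip and the z axis of mat, either way round below 0.12 rad and x of fork_grip in the frame of mat between -0.09 and 0.09 m and y of fork_grip in the frame of mat between -0.14 and 0.14 m and z of fork_grip in the frame of mat below 0.023 m and linear speed of each of fork, clip below 0.02 m/s); the robot touches nothing.
It fails at once if the fingers touch the clip (over 0.5 N) while it is at the groove's height and less than 13 mm from home: it must be pushed home with the fork (contact force between the fingers and clip above 0.5 N and horizontal distance between clip_bore and groove below 0.013 m and z of clip_bore in the frame of groove below 0.006 m).
It fails at once if the washer, grease jar or hammer is moved more than 25 mm (distance of any of washer, grease, hammer from where it was at the start of the episode above 0.025 m).
It also fails if it takes over 67 s, if anything falls off the work surface, if the arm or the gripper's body presses on something with over 40 N, if the wrist force passes 120 N, or if a joint passes its speed limit or range.

## Working session

There is one attempt and no reset: what is moved stays moved. The work goes in short steps, Python scripts to look and compute and a tool call to move; the robot and the scene stay as the last step left them, time stands still between calls to the robot, and variables do not carry over. Pictures are saved under pics/ and viewed, at most 10 in all, crops included, and the job is handed in when it is done.

Besides the shell and the picture viewer there is one more tool, called as a command line: name --argument value ..., lists and objects as JSON in quotes. servo_tool: Moves the arm, as the interface text tells. Its arguments: {"type":"object","properties":{"motion":{"type":"array","items":{"type":"number","minimum":-1,"maximum":1}}},"required":["motion"]}

```bash
mkdir -p pics; ls; cat > h.py <<'E'
import numpy as np, cv2
from plant import manip, eyes, job_done, models
from scipy.spatial.transform import Rotation as R
def pose(n,s=None):
    c=eyes.camera_params(n)
    if 'pose' in c: return c,np.array(c['pose'])
    s=s or manip.state(); q=s['tool_rot']; T=np.eye(4); T[:3,:3]=R.from_quat([q[1],q[2],q[3],q[0]]).as_matrix(); T[:3,3]=s['tool_pos']
    return c,T@np.array(c['T_tool_cam'])
def K(c):
    f=240/np.tan(np.radians(c['fov_y'])/2); return np.array([[f,0,c['cx']],[0,f,c['cy']],[0,0,1.]]),np.array(c['D'],float)
def rays(n,px,s=None):
    c,T=pose(n,s); k,D=K(c)
    u=cv2.undistortPoints(np.array(px,float).reshape(-1,1,2),k,D).reshape(-1,2)
    return T,np.c_[u[:,0],-u[:,1],-np.ones(len(u))]
def atz(n,px,z,s=None):
    T,r=rays(n,px,s); d=r@T[:3,:3].T; o=T[:3,3]; t=(z-o[2])/d[:,2]; return o+d*t[:,None]
def withdepth(n,px,dep,s=None):
    T,r=rays(n,px,s); px=np.array(px).reshape(-1,2).astype(int); d=dep[px[:,1],px[:,0]]
    return (r*d[:,None])@T[:3,:3].T+T[:3,3]
def proj(n,P,s=None):
    c,T=pose(n,s);k,D=K(c); p=(np.atleast_2d(P)-T[:3,3])@T[:3,:3]
    return cv2.projectPoints((p*[1,-1,-1]).reshape(-1,1,3),np.zeros(3),np.zeros(3),k,D)[0].reshape(-1,2)
def save(name,im): cv2.imwrite('pics/'+name,im[:,:,::-1])
E
python3 - <<'E'
from h import *
for n in ('top','scene'):
    im,d=eyes.grab_frame(n); save(n+'1.png',im); print(n,np.round(eyes.camera_params(n)['pose'],3).tolist())
    np.save(n+'d.npy',d)
    for l in ('wheel','clip_bore','fork_grip','mat','washer','grease','hammer'):
        for r in models.regions_of(n,l):
            if r['p']>.2:
                m=r['mask']; ys,xs=np.nonzero(m&(d>0)); 
                if len(xs)<5: continue
                P=withdepth(n,np.c_[xs,ys],d); print(l,round(r['p'],2),np.round(r['pixel']),m.sum(),np.round(np.median(P,0),3),np.round(np.ptp(P,axis=0),3))
E
```

```text
pics
top [[0.017, 0.988, -0.155, 0.316], [-1.0, 0.016, -0.008, -0.053], [-0.005, 0.155, 0.988, 1.098], [0.0, 0.0, 0.0, 1.0]]
wheel 0.94 [273. 210.] 3939 [0.557 0.077 0.063] [0.18  0.179 0.088]
clip_bore 0.5 [180. 237.] 280 [0.482 0.318 0.005] [0.051 0.064 0.015]
fork_grip 0.68 [538. 261.] 1100 [ 0.447 -0.601  0.02 ] [0.196 0.143 0.039]
fork_grip 0.62 [449. 338.] 2137 [ 0.247 -0.353  0.027] [0.276 0.168 0.052]
mat 0.68 [413. 227.] 6637 [ 0.522 -0.279  0.004] [0.206 0.293 0.035]
washer 0.49 [142. 240.] 228 [0.5   0.439 0.004] [0.056 0.065 0.015]
grease 0.98 [214. 154.] 890 [0.691 0.233 0.082] [0.105 0.095 0.095]
hammer 0.81 [328. 149.] 1172 [ 0.727 -0.049  0.023] [0.26  0.085 0.033]
scene [[-0.483, -0.531, 0.697, 1.343], [0.876, -0.298, 0.38, 0.394], [0.006, 0.793, 0.609, 0.824], [0.0, 0.0, 0.0, 1.0]]
wheel 0.74 [363. 290.] 4034 [0.594 0.097 0.062] [0.243 0.209 0.091]
clip_bore 0.62 [471. 314.] 231 [0.489 0.323 0.005] [0.05  0.057 0.012]
fork_grip 0.73 [239. 233.] 754 [ 0.535 -0.279  0.022] [0.265 0.11  0.093]
fork_grip 0.66 [279. 180.] 1118 [ 0.231 -0.346  0.024] [0.329 0.163 0.05 ]
fork_grip 0.66 [173. 187.] 721 [ 0.436 -0.588  0.017] [0.212 0.155 0.037]
mat 0.66 [248. 241.] 3439 [ 0.525 -0.248  0.003] [0.204 0.292 0.037]
washer 0.69 [530. 330.] 340 [0.501 0.441 0.004] [0.066 0.058 0.012]
washer 0.51 [271. 325.] 1761 [ 0.755 -0.041  0.022] [0.284 0.103 0.034]
grease 0.73 [408. 355.] 1667 [0.722 0.245 0.063] [0.131 0.086 0.093]
hammer 0.93 [271. 327.] 1740 [ 0.756 -0.041  0.022] [0.284 0.088 0.033]
hammer 0.68 [469. 313.] 278 [0.486 0.319 0.005] [0.054 0.06  0.012]
hammer 0.61 [359. 290.] 4661 [0.597 0.094 0.061] [0.25  0.212 0.098]
hammer 0.35 [238. 234.] 612 [ 0.531 -0.279  0.022] [0.19  0.084 0.039]
```

View pics/top1.png

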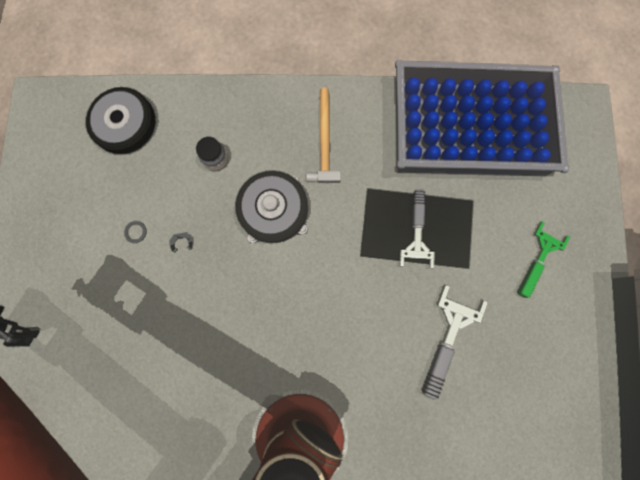

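```bash
python3 - <<'E'
from h import *
im=cv2.imread('pics/top1.png')
a=cv2.resize(im[190:290,110:230],None,fx=3.3,fy=3.3,interpolation=cv2.INTER_CUBIC)
b=cv2.resize(im[180:280,350:470],None,fx=3.3,fy=3.3,interpolation=cv2.INTER_CUBIC)
cv2.imwrite('pics/crop1.png',np.hstack([a,b]))
E
```

```text
(no output)
```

View pics/crop1.png

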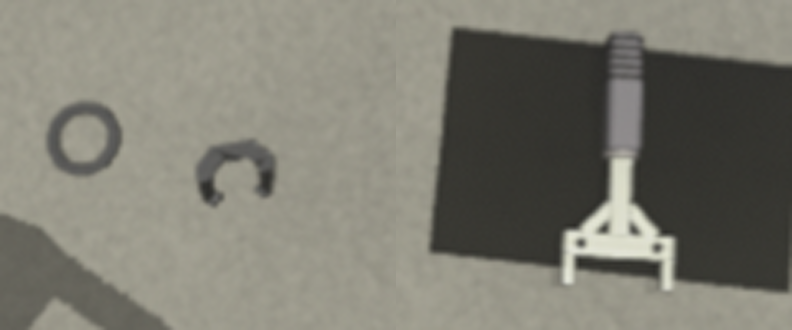

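Fork candidates: on the mat (418,228), larger one (455,340), green one (545,260). I choose the one on the mat, which is grey and the smaller of the two; the crop confirms it. The clip (open mouth, towards image-bottom) is at (181,242). The washer, a closed ring, is at (135,231), and the axle is at (270,204).

```bash
cat >> h.py <<'E'
def tool(s=None):
    s=s or manip.state(); q=s['tool_rot']; return np.array(s['tool_pos']),R.from_quat([q[1],q[2],q[3],q[0]]).as_matrix()
def cmd(target,xdir=None,s=None):
    p,M=tool(s); d=M.T@(np.array(target)-p); out=np.round(d/.12,3)
    t=None
    if xdir is not None:
        v=M.T@np.array([xdir[0],xdir[1],0]); t=np.degrees(np.arctan2(v[1],v[0])); 
    print('tool',np.round(p,4),'x',np.round(M[:,0],3),'y',np.round(M[:,1],3),'cmd',out,'turn deg',t, 'norm',None if t is None else round(t/45,3))
E
python3 - <<'E'
from h import *
s=manip.state(); print(s['joint_pos'],s['contact_force'],s['gripper_width'])
cmd([.47,.32,.2],[0,1])
print(atz('top',[[183,250],[182,234],[270,203]],.003)[:2], atz('top',[[270,203]],.0895))
print(np.round(eyes.camera_params('wrist')['T_tool_cam'],3),eyes.camera_params('wrist')['fov_y'])
E
```

```text
[ 9.98044731e-01  5.26993018e-02  1.61286338e+00  3.65807698e-06
  1.47605074e+00 -1.19035524e-01] [-0.30256713 -0.0625183  -0.79629893] 1.0023727333622297
tool [0.274  0.5617 0.1998] x [-0.899  0.438  0.   ] y [ 0.438  0.899 -0.   ] cmd [-2.351e+00 -1.095e+00 -1.000e-03] turn deg 64.00396417274727 norm 1.422
[[0.45493686 0.30954084 0.003     ]
 [0.4964872  0.3149292  0.003     ]] [[0.56058959 0.07854705 0.0895    ]]
[[ 0.001  0.964  0.267  0.069]
 [ 1.    -0.001  0.     0.001]
 [ 0.     0.267 -0.964 -0.174]
 [ 0.     0.     0.     1.   ]] 70.34063251255753
```

servo_tool --motion '[1,-0.5,-0.24,0,0,1,-1,-0.47,0,0,1,-1,-0.47,0,0]'

```text
time: 1.18
tool_pos: [0.3591, 0.4561, 0.2]
tool_rot: [0.0, 0.227, 0.974, -0.0]
contact_force: [-0.1, -0.1, 0.4]
gripper_width: 1.002
grasp_force: 0.0
```

servo_tool --motion '[1,-0.5,-0.24,0,-0.2,1,-1,-0.47,0,-0.4,1,-1,-0.47,0,-0.55,1,-1,-0.47,0,-0.55]'

```text
time: 1.68
tool_pos: [0.4405, 0.355, 0.1999]
tool_rot: [-0.0, 0.012, 1.0, 0.0]
contact_force: [-0.0, 0.3, 0.4]
gripper_width: 0.996
grasp_force: 0.0
```

```bash
python3 - <<'E'
from h import *
s=manip.state(); cmd([.477,.317,.1],[-1,0]); print(s['time'])
im,d=eyes.grab_frame('wrist'); save('w1.png',im); np.save('w1d.npy',d); import pickle; pickle.dump(s,open('w1.pkl','wb'))
for r in models.regions_of('wrist','clip_bore'): print(r['p'],r['pixel'],r['mask'].sum(),atz('wrist',[r['pixel']],.006,s))
E
```

```text
tool [0.4405 0.355  0.1999] x [-1.     0.024  0.   ] y [0.024 1.    0.   ] cmd [-0.312 -0.309  0.832] turn deg -1.39950888993715 norm -0.031
1.675
0.79 [294.2, 254.8] 1207 [[0.48699735 0.3242053  0.006     ]]
0.68 [387.8, 251.5] 1269 [[0.4856014  0.43005415 0.006     ]]
```

View pics/w1.png

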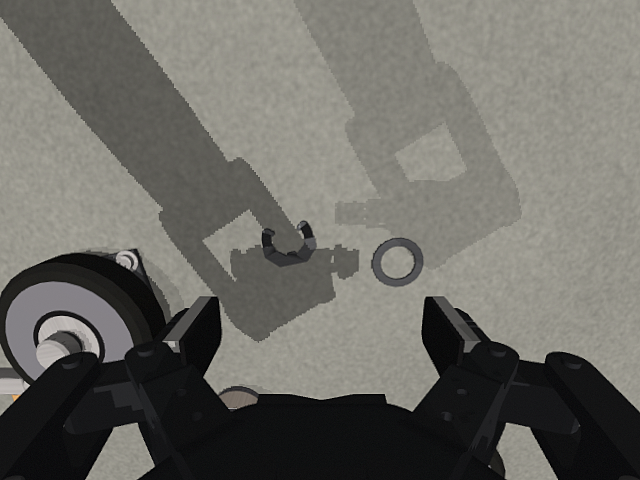

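The clip is at (289,243) with its mouth up-image, and the washer is at (397,262).

```bash
cat >> h.py <<'E'
def clipfit(s,d,near,z0=.003,z1=.012,zt=.006,rad=.045,mouth=None):
    ys,xs=np.nonzero(d>0); P=withdepth('wrist',np.c_[xs,ys],d,s)
    m=(P[:,2]>z0)&(P[:,2]<z1)&(np.hypot(*(P[:,:2]-near[:2]).T)<rad)
    Q=P[m]; (c,wh,a)=cv2.minAreaRect((Q[:,:2]*1000).astype(np.float32))
    print('n',m.sum(),'rect',np.round(c,1),np.round(wh,1),round(a,1))
    B=cv2.boxPoints((c,wh,a))/1000; c=np.array(c)/1000
    e=[B[1]-B[0],B[2]-B[1]]; sh=min(e,key=np.linalg.norm); sh=sh/np.linalg.norm(sh)
    # mouth side: mass centroid lies towards the back
    if (Q[:,:2].mean(0)-c)@sh>0: sh=-sh
    print('medz',np.median(Q[:,2]),'center',c,'mouth',sh,'bore',c+sh*.007,'grip',c-sh*.003)
    return Q,c,sh
E
python3 - <<'E'
from h import *
import pickle
s=pickle.load(open('w1.pkl','rb')); d=np.load('w1d.npy')
Q,c,sh=clipfit(s,d,[.485,.322]); g=c-sh*.003
cmd([g[0],g[1],.08],sh)
E
```

```text
n 1099 rect [475.8 318. ] [46.8 60.4] 10.9
medz 0.005472716049519266 center [0.47580228 0.31798743] mouth [-0.9818795  -0.18950671] bore [0.46892912 0.31666088] grip [0.47874792 0.31855595]
tool [0.4398 0.3559 0.1998] x [-1.     0.023  0.   ] y [0.023 1.    0.   ] cmd [-0.332 -0.304  0.998] turn deg -12.22617341360015 norm -0.272
```

servo_tool --motion '[1,-0.33,-0.3,0.4,-0.15,1,-0.33,-0.3,0.8,-0.27,1,-0.33,-0.3,1,-0.27,1,-0.33,-0.3,1,-0.27]'

```text
time: 2.28
tool_pos: [0.4765, 0.3183, 0.077]
tool_rot: [-0.003, -0.095, 0.995, -0.001]
contact_force: [0.6, -0.5, 0.6]
gripper_width: 1.001
grasp_force: 0.0
```

```bash
python3 - <<'E'
from h import *
s=manip.state()
im,d=eyes.grab_frame('wrist'); save('w2.png',im)
Q,c,sh=clipfit(s,d,[.479,.318]); g=c-sh*.003
cmd([g[0],g[1],.0],sh)
E
```

```text
n 2483 rect [475.8 318.1] [47.  60.2] 10.8
medz 0.005472170291436623 center [0.47582336 0.31809113] mouth [-0.982347  -0.1870678] bore [0.46894694 0.31678165] grip [0.47877041 0.31865233]
tool [0.478  0.319  0.0793] x [-0.982 -0.19   0.002] y [-0.19   0.982 -0.   ] cmd [-0.006 -0.004  0.661] turn deg 0.16099014767958414 norm 0.004
```

View pics/w2.png

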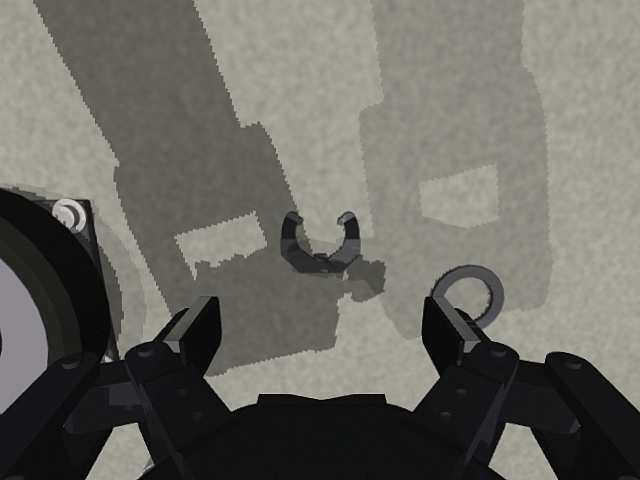

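The clip (320,245) sits square and centred between the open fingers, and the washer (467,297) is clear of them.

servo_tool --motion '[0.6,0,0,0.4,0,0.6,0,0,0.62,0,0.6,0,0,0.66,0,0.6,0,0,0.66,0]'

```text
time: 2.82
tool_pos: [0.4803, 0.3194, 0.0026]
tool_rot: [0.001, -0.095, 0.995, 0.001]
contact_force: [0.8, 0.8, -0.0]
gripper_width: 0.802
grasp_force: 0.0
```

```bash
python3 - <<'E'
from h import *
s=manip.state(); print(s['tool_pos'],s['contact_force'],s['gripper_width'])
im,d=eyes.grab_frame('wrist'); save('w3.png',im)
# lowest points of fingertips: points well above bench near each finger
ys,xs=np.nonzero(d>0); P=withdepth('wrist',np.c_[xs,ys],d,s); p,M=tool(s); L=(P-p)@M
for sg in(-1,1):
    m=(np.abs(L[:,0])<.02)&(sg*L[:,1]>.028)&(sg*L[:,1]<.065)&(L[:,2]<-.001)
    print(sg,m.sum(),np.percentile(L[m,2],[90,97,99,99.8]))
E
```

```text
[0.4802609  0.31939064 0.00264877] [ 0.78992214  0.76293359 -0.03906459] 0.8023999318975678
-1 20810 [-0.06873119 -0.04921323 -0.04042733 -0.00249663]
1 20697 [-0.06910096 -0.05055937 -0.04294391 -0.00281656]
```

View pics/w3.png

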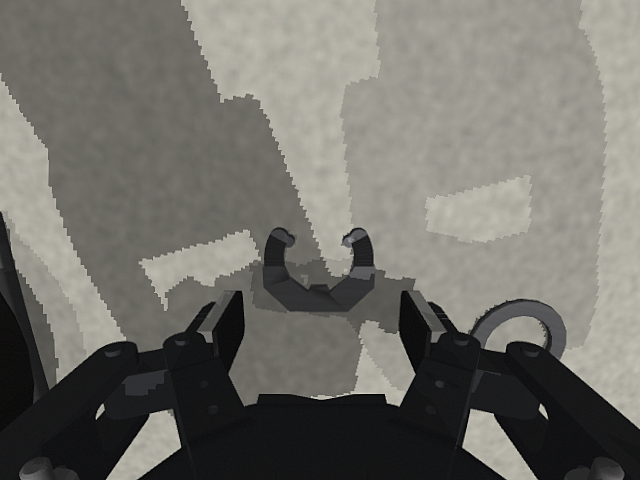

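```bash
python3 - <<'E'
from h import *
s=manip.state();im,d=eyes.grab_frame('wrist');p,M=tool(s)
px=[[240,294],[240,300],[236,310],[232,330],[228,350],[206,304],[236,296],[404,294],[320,302]]
P=withdepth('wrist',px,d,s); print(np.round(np.c_[px,(P-p)@M*1000,P[:,2]*1000],1))
E
```

```text
[[ 2.40e+02  2.94e+02  9.40e+00 -3.32e+01 -4.18e+01  4.48e+01]
 [ 2.40e+02  3.00e+02  6.50e+00 -3.35e+01 -4.15e+01  4.45e+01]
 [ 2.36e+02  3.10e+02  6.30e+00 -3.31e+01 -5.05e+01  5.35e+01]
 [ 2.32e+02  3.30e+02  1.30e+00 -3.33e+01 -5.74e+01  6.05e+01]
 [ 2.28e+02  3.50e+02 -2.40e+00 -3.31e+01 -6.53e+01  6.84e+01]
 [ 2.06e+02  3.04e+02 -1.70e+01 -6.49e+01  3.20e+00 -1.00e-01]
 [ 2.36e+02  2.96e+02  1.14e+01 -3.32e+01 -4.82e+01  5.13e+01]
 [ 4.04e+02  2.94e+02  1.10e+01  3.49e+01 -4.54e+01  4.85e+01]
 [ 3.20e+02  3.02e+02 -1.30e+01  3.00e-01 -2.10e+00  5.30e+00]]
```

```bash
python3 - <<'E'
from h import *
s=manip.state();im,d=eyes.grab_frame('scene');p,M=tool(s)
print(proj('scene',[p, p+M[:,1]*.034, p-M[:,1]*.034, p-M[:,2]*.042+M[:,1]*.034]))
u,v=proj('scene',p)[0].astype(int); save('s2.png',cv2.resize(im[v-75:v+45,u-80:u+80],None,fx=5,fy=5)); print(u,v)
E
```

```text
[[472.59847772 310.23840337]
 [488.26899415 313.72952136]
 [457.15954097 306.79934155]
 [492.32944527 300.2230424 ]]
472 310
```

View pics/s2.png

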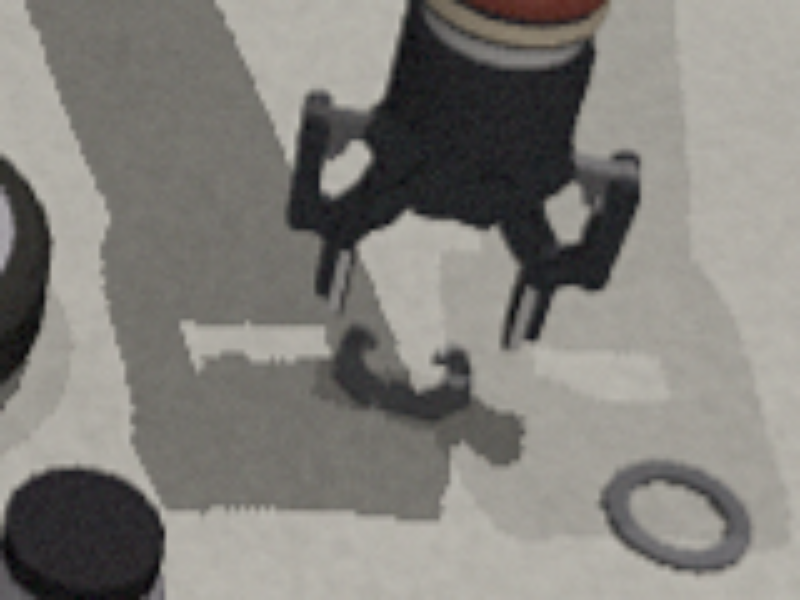

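The scene view shows the fingertips still well above the clip: about 40 mm above the reported TCP. I'll descend in measured steps.

servo_tool --motion '[0.6,0.01,0,0.1,0,0.6,0.01,0,0.18,0,0.6,0.01,0,0.18,0]'

```text
time: 3.35
tool_pos: [0.4765, 0.3174, -0.0227]
tool_rot: [-0.001, -0.095, 0.995, -0.001]
contact_force: [0.0, -0.8, 0.4]
gripper_width: 0.8
grasp_force: 0.0
```

```bash
cat >> h.py <<'E'
def tips(s,d):
    ys,xs=np.nonzero(d>0); P=withdepth('wrist',np.c_[xs,ys],d,s); p,M=tool(s); L=(P-p)@M
    for sg in(-1,1):
        m=(np.abs(L[:,0])<.013)&(sg*L[:,1]>.02)&(sg*L[:,1]<.06)&(P[:,2]>P[:,2].min()+.012)
        print('tip',sg,m.sum(),np.round(np.percentile(L[m,2],[95,98,99.5,100])*1000,1),'inner y',np.round(np.percentile(sg*L[m&(L[:,2]>-.06),1],[2,50])*1000,1))
E
python3 - <<'E'
from h import *
s=manip.state(); im,d=eyes.grab_frame('wrist'); save('w4.png',im); print(s['tool_pos'],s['contact_force'])
tips(s,d); p,M=tool(s)
Q,c,sh=clipfit(s,d,[.479,.318]); print((np.r_[c-sh*.003,0]-p)@M)
E
```

```text
[ 0.47654795  0.31737551 -0.02271509] [ 0.00527713 -0.77199354  0.39342101]
tip -1 17435 [-55.4 -47.3 -41.8 -37.6] inner y [33.  33.5]
tip 1 16070 [-54.4 -46.8 -41.7 -37.4] inner y [34.8 35.2]
n 6086 rect [475.6 318. ] [47.  60.6] 10.9
medz 0.005409010793903296 center [0.47559344 0.31803738] mouth [-0.9820377  -0.18868463] bore [0.46871918 0.31671659] grip [0.47853956 0.31860344]
[-0.0021188   0.00081083 -0.0227223 ]
```

servo_tool --motion '[0.6,0,0,0.06,0,0.6,0,0,0.09,0,0.6,0,0,0.09,0]'

```text
time: 3.78
tool_pos: [0.4775, 0.3179, -0.0323]
tool_rot: [-0.0, -0.095, 0.995, -0.0]
contact_force: [0.5, 0.5, 0.2]
gripper_width: 0.802
grasp_force: 0.0
```

```bash
python3 - <<'E'
from h import *
s=manip.state(); im,d=eyes.grab_frame('wrist'); save('w5.png',im); print(s['tool_pos'],s['contact_force'])
tips(s,d)
E
```

```text
[ 0.4774993   0.317856   -0.03232416] [0.46301074 0.45454458 0.17380183]
tip -1 17380 [-56.2 -48.3 -43.2 -40.9] inner y [33.  33.5]
tip 1 16052 [-55.2 -47.7 -43.3 -40.9] inner y [34.7 35.2]
```

View pics/w5.png

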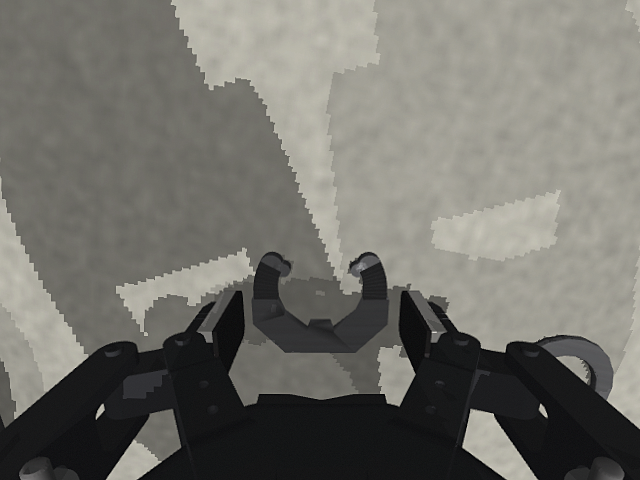

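servo_tool --motion '[0.6,0,0,0.04,0,0.6,0,0,0.04,0,0.3,0,0,0.04,0,0.3,0,0,0.04,0,0.3,0,0,0.04,0]'

```text
time: 4.45
tool_pos: [0.4786, 0.3185, -0.0357]
tool_rot: [0.001, -0.095, 0.995, 0.0]
contact_force: [-0.0, -0.5, 6.4]
gripper_width: 0.671
grasp_force: 67.0
```

```bash
python3 - <<'E'
from h import *
s=manip.state(); im,d=eyes.grab_frame('wrist'); save('w6.png',im); print(s['tool_pos'],s['contact_force'],s['gripper_width'],s['grasp_force'])
tips(s,d)
Q,c,sh=clipfit(s,d,[.479,.318])
E
```

```text
[ 0.4786148   0.31846108 -0.03572565] [-5.52720780e-03 -5.36074436e-01  6.43547393e+00] 0.6705427173669973 67.04250457603848
tip -1 19353 [-60.3 -51.4 -46.3 -44.5] inner y [27.4 28. ]
tip 1 18121 [-59.6 -51.3 -46.5 -44.5] inner y [29.2 29.9]
n 7647 rect [473.5 318.9] [61.7 64. ] 53.9
medz 0.005520211800297659 center [0.47346301 0.31889569] mouth [-0.588855  -0.8082387] bore [0.46934103 0.31323802] grip [0.47522958 0.32132041]
```

servo_tool --motion '[0.3,0,0,-0.3,0,0.3,0,0,-0.8,0,0.3,0,0,-1,0,0.3,0,0,-1,0]'

```text
time: 5.0
tool_pos: [0.4792, 0.3187, 0.0854]
tool_rot: [0.002, -0.095, 0.995, 0.001]
contact_force: [0.2, 0.1, -0.5]
gripper_width: 0.666
grasp_force: 64.5
```

```bash
cat >> h.py <<'E'
def look(fn):
    s=manip.state(); im,d=eyes.grab_frame('wrist'); save(fn,im); return s,im,d
def held(s,d,lo=-.06,hi=-.02):
    ys,xs=np.nonzero(d>0); P=withdepth('wrist',np.c_[xs,ys],d,s); p,M=tool(s); L=(P-p)@M
    m=(L[:,2]>lo)&(L[:,2]<hi)&(np.abs(L[:,1])<.026)&(L[:,0]>-.03)&(L[:,0]<.035)
    Q=L[m]; print('held n',m.sum(),'x',np.round(np.percentile(Q[:,0],[1,50,99])*1000,1),'y',np.round(np.percentile(Q[:,1],[1,50,99])*1000,1),'z',np.round(np.percentile(Q[:,2],[5,50,95])*1000,1))
E
python3 - <<'E'
from h import *
s,im,d=look('w7.png'); print(s['contact_force'],s['gripper_width'],s['grasp_force'])
held(s,d); p=proj('wrist',[0,0,0])
E
```

```text
[ 0.22499214  0.08474752 -0.50793252] 0.6664066314531757 64.54819880873401
held n 6808 x [-20.7  -5.1  25.1] y [-25.6  -1.3  25.6] z [-42.1 -41.1 -37.5]
```

View pics/w7.png

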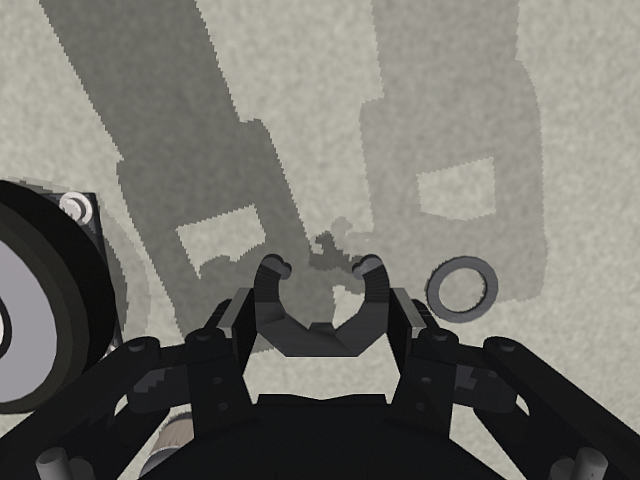

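servo_tool --motion '[0.3,0,-0.4,-0.2,0.2,0.3,-0.1,-0.8,-0.35,0.4,0.3,-0.1,-1,-0.35,0.6,0.3,-0.1,-1,-0.35,0.8,0.3,-0.1,-1,-0.35,1]'

```text
time: 5.68
tool_pos: [0.5105, 0.2014, 0.1218]
tool_rot: [-0.002, 0.296, 0.955, -0.001]
contact_force: [0.3, -0.6, -0.2]
gripper_width: 0.668
grasp_force: 64.6
```

```bash
python3 - <<'E'
from h import *
cmd([.56,.027,.125],[0,1])
E
```

```text
tool [0.5105 0.2014 0.1218] x [-0.824  0.566  0.004] y [ 0.566  0.824 -0.004] cmd [-1.162 -0.965 -0.027] turn deg 55.53561898611449 norm 1.234
```

servo_tool --motion '[0.3,-0.4,-0.35,-0.03,0.23,0.3,-0.8,-0.7,-0.03,0.46,0.3,-1,-0.95,-0.03,0.69,0.3,-1,-0.95,-0.03,0.9,0.3,-1,-0.95,-0.03,1]'

```text
time: 6.3
tool_pos: [0.5458, 0.0401, 0.1253]
tool_rot: [-0.002, 0.639, 0.77, -0.002]
contact_force: [-0.3, -0.8, -1.3]
gripper_width: 0.67
grasp_force: 64.6
```

```bash
python3 - <<'E'
from h import *
cmd([.56,.027,.125],[0,1])
E
```

```text
tool [0.5458 0.0401 0.1253] x [-0.184  0.983  0.002] y [ 0.983  0.184 -0.006] cmd [-0.129  0.096  0.001] turn deg 10.629018164350654 norm 0.236
```

servo_tool --motion '[0.3,-0.13,0.1,0,0.2,0.3,-0.13,0.1,0,0.236,0.3,-0.13,0.1,0,0.236,0.3,-0.13,0.1,0,0.236]'

```text
time: 6.8
tool_pos: [0.5617, 0.0282, 0.1281]
tool_rot: [-0.001, 0.705, 0.709, -0.0]
contact_force: [-0.8, 0.3, -0.6]
gripper_width: 0.671
grasp_force: 64.6
```

```bash
cat >> h.py <<'E'
def axle(s,d,near=(.559,.078)):
    ys,xs=np.nonzero(d>0); P=withdepth('wrist',np.c_[xs,ys],d,s); P=P[np.hypot(*(P[:,:2]-near).T)<.1]
    out=None
    for lo,hi,n in((.080,.096,'axletop'),(.055,.07,'face')):
        Q=P[(P[:,2]>lo)&(P[:,2]<hi)]
        if n=='axletop': Q=Q[np.hypot(*(Q[:,:2]-near).T)<.03]
        if len(Q)<50: print(n,len(Q)); continue
        c,r=cv2.minEnclosingCircle((Q[:,:2]*1000).astype(np.float32)); print(n,len(Q),np.round(c,1),round(r,1),'z',np.median(Q[:,2]).round(4))
        if n=='axletop': out=np.array(c)/1000
    return out
E
python3 - <<'E'
from h import *
s,im,d=look('w8.png'); held(s,d); c=axle(s,d)
cmd([.56,.027,.029],[0,1],s)
im2,d2=eyes.grab_frame('scene')
E
```

```text
held n 6822 x [-20.3  -4.7  25.4] y [-25.6   0.3  25.5] z [-42.2 -41.2 -37.7]
axletop 2895 [563.9  81.8] 19.1 z 0.0889
face 46375 [563.5  81.8] 90.2 z 0.063
tool [0.5617 0.0282 0.1281] x [-0.006  1.     0.   ] y [ 1.     0.006 -0.002] cmd [-0.01  -0.013  0.826] turn deg 0.36448356155024375 norm 0.008
```

View pics/w8.png

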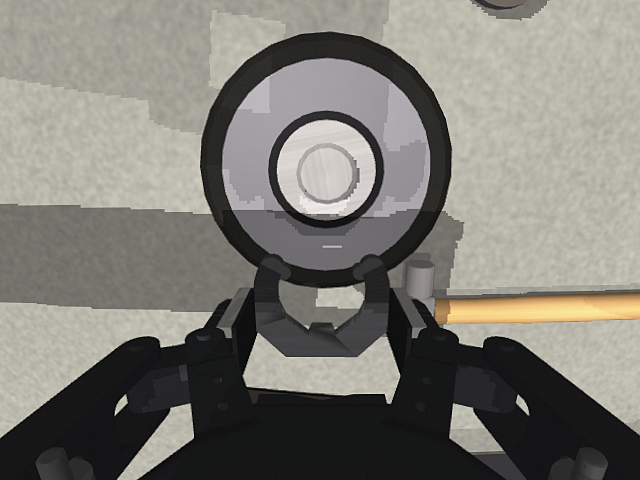

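The axle top is at (327,172) and the clip is square, mouth towards the axle. Lowering.

servo_tool --motion '[0.3,0,0.02,0.3,0,0.3,0,0.02,0.6,0,0.3,0,0.02,0.78,0,0.3,0,0.02,0.82,0,0.3,0,0.02,0.82,0]'

```text
time: 7.52
tool_pos: [0.5652, 0.0279, 0.0311]
tool_rot: [0.0, 0.705, 0.709, 0.0]
contact_force: [-0.0, 0.3, -0.1]
gripper_width: 0.669
grasp_force: 64.6
```

```bash
python3 - <<'E'
from h import *
s,im,d=look('w9.png'); print(s['contact_force'],s['tool_pos']); held(s,d); 
ys,xs=np.nonzero(d>0); P=withdepth('wrist',np.c_[xs,ys],d,s); p,M=tool(s)
c=axle(s,d,(.563,.082))
m=np.hypot(P[:,0]-.563,abs(P[:,1]-.12))<.02; print('face',np.median((P[m]-p)@M,0))
E
```

```text
[-0.04676648  0.2820863  -0.09789836] [0.56523194 0.0278682  0.03114083]
held n 14465 x [-28.    6.   33.8] y [-25.4   0.2  25.4] z [-41.9 -33.2 -31.2]
axletop 9168 [563.9  81.9] 19.1 z 0.0889
face 102881 [563.7  82. ] 90.2 z 0.063
face [ 0.09278955 -0.00186468 -0.03215176]
```

servo_tool --motion '[0.3,0,-0.01,0.015,0,0.3,0,-0.01,0.023,0,0.3,0,-0.01,0.023,0]'

```text
time: 7.95
tool_pos: [0.5639, 0.0277, 0.0281]
tool_rot: [0.0, 0.705, 0.709, 0.0]
contact_force: [0.5, -0.1, -0.5]
gripper_width: 0.669
grasp_force: 64.6
```

Near contact, so I release: open and then retreat upward.

servo_tool --motion '[0.3,0,0,0.006,0,0.6,0,0,0.006,0,0.9,0,0,0.006,0,0.9,0,0,0.006,0,0.9,0,0,0.006,0]'

```text
time: 8.57
tool_pos: [0.5638, 0.0278, 0.0272]
tool_rot: [0.0, 0.705, 0.709, 0.0]
contact_force: [-0.2, 0.3, 0.1]
gripper_width: 0.947
grasp_force: 0.0
```

servo_tool --motion '[0.9,0,0,-0.2,0,0.9,0,0,-0.6,0,0.9,0,0,-1,0,0.9,0,0,-1,0]'

```text
time: 9.07
tool_pos: [0.5672, 0.0275, 0.1531]
tool_rot: [0.004, 0.705, 0.709, 0.003]
contact_force: [0.6, -0.0, 0.2]
gripper_width: 0.957
grasp_force: 0.0
```

```bash
python3 - <<'E'
from h import *
s,im,d=look('w10.png'); c=axle(s,d,(.563,.082))
Q,cc,sh=clipfit(s,d,[.564,.036],.0665,.072,.069,rad=.04)
print('rel bore-axle',cc+sh*.007-c)
cmd([.55,-.1,.2],None,s)
E
```

```text
axletop 2348 [563.8  81.8] 19.0 z 0.0888
face 39606 [563.7  81.8] 90.3 z 0.063
n 2251 rect [562.7  30.7] [61.9 54.8] 15.4
medz 0.06856619077690684 center [0.56274194 0.03071966] mouth [-0.26600912  0.96397054] bore [0.56087988 0.03746746] grip [0.56353997 0.02782775]
rel bore-axle [-0.00287958 -0.04437811]
tool [0.5672 0.0275 0.1531] x [-0.005  1.    -0.001] y [1.    0.005 0.01 ] cmd [-1.062 -0.145 -0.392] turn deg None norm None
```

servo_tool --motion '[0.9,-0.5,0,-0.1,0,0.9,-1,0,-0.1,-0.2,0.9,-1,0,-0.1,-0.4]'

```text
time: 9.5
tool_pos: [0.5631, -0.0956, 0.1571]
tool_rot: [-0.001, 0.586, 0.81, -0.001]
contact_force: [-0.1, 0.5, 1.0]
gripper_width: 0.949
grasp_force: 0.0
```

```bash
python3 - <<'E'
from h import *
cmd([.53,-.27,.17],[-1,0])
E
```

```text
tool [ 0.5631 -0.0956  0.1571] x [-0.314  0.95   0.001] y [ 0.949  0.314 -0.003] cmd [-1.293 -0.719 -0.106] turn deg -71.71408646080724 norm -1.594
```

servo_tool --motion '[0.9,-0.4,-0.25,-0.1,-0.23,0.9,-0.8,-0.5,-0.1,-0.46,0.9,-1,-0.7,-0.1,-0.7,0.9,-1,-0.7,-0.1,-0.9,0.9,-1,-0.7,-0.1,-1]'

```text
time: 10.12
tool_pos: [0.5208, -0.2326, 0.1687]
tool_rot: [-0.002, 0.23, 0.973, 0.001]
contact_force: [0.3, -0.1, -1.1]
gripper_width: 0.949
grasp_force: 0.0
```

```bash
python3 - <<'E'
from h import *
cmd([.53,-.27,.17],[-1,0])
E
```

```text
tool [ 0.5208 -0.2326  0.1687] x [-0.894  0.448  0.004] y [0.448 0.894 0.   ] cmd [-0.208 -0.244 -0.012] turn deg -26.624192314282535 norm -0.592
```

servo_tool --motion '[0.9,-0.2,-0.24,0,-0.23,0.9,-0.2,-0.24,0,-0.46,0.9,-0.2,-0.24,0,-0.6,0.9,-0.2,-0.24,0,-0.6]'

```text
time: 10.62
tool_pos: [0.5298, -0.2686, 0.169]
tool_rot: [-0.001, -0.002, 1.0, 0.001]
contact_force: [-0.4, -0.5, -0.3]
gripper_width: 0.952
grasp_force: 0.0
```

```bash
python3 - <<'E'
from h import *
s,im,d=look('w11.png'); print(s['time'],s['joint_pos'])
cmd([.53,-.27,.17],[-1,0],s)
ys,xs=np.nonzero(d>0); P=withdepth('wrist',np.c_[xs,ys],d,s); p,M=tool(s)
L=(P-p)@M
m=(P[:,2]>.026)&(P[:,2]<.042)&(np.abs(L[:,1])<.08); print('handle',m.sum(),P[m].min(0),P[m].max(0),np.median(P[m],0))
(c,wh,a)=cv2.minAreaRect((P[m][:,:2]*1000).astype(np.float32)); print(c,wh,a)
m=(P[:,2]>.012)&(P[:,2]<.026)&(np.abs(L[:,1])<.12); print('prong',m.sum(),P[m].min(0),P[m].max(0))
E
```

```text
10.625 [-5.94435694e-01  2.73738416e-03  1.71577848e+00 -3.74367493e-06
  1.42647926e+00 -2.16859993e+00]
tool [ 0.5298 -0.2686  0.169 ] x [-1.    -0.003  0.003] y [-0.003  1.     0.002] cmd [-0.002 -0.012 -0.009] turn deg 0.19284474308547508 norm 0.004
handle 3553 [ 0.34037951 -0.34877566  0.02600256] [ 0.67072914 -0.23866136  0.04198803] [ 0.58271703 -0.28904329  0.03329616]
(505.46832275390625, -293.74786376953125) (330.51263427734375, 109.15184783935547) 0.17824837565422058
prong 5927 [ 0.336092   -0.37368748  0.01202268] [ 0.74626637 -0.23857139  0.02599524]
```

View pics/w11.png

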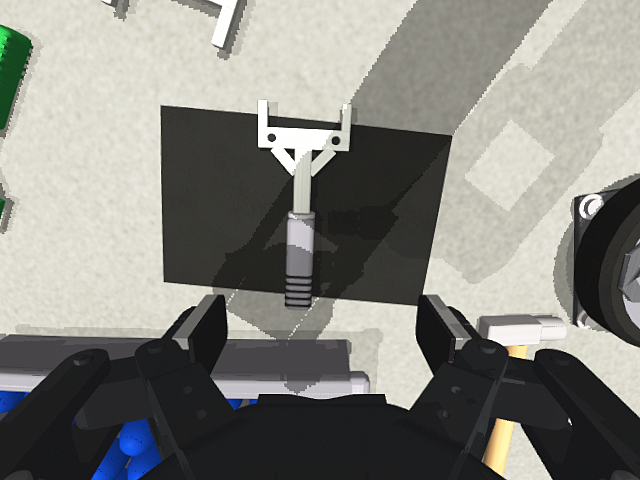

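The fork handle runs from (299,307) to (301,213). The prong tips are at (264,100) and (348,104), and the mat is under the handle and shank. This was my tenth and last view; from here I use numbers only.

```bash
cat >> h.py <<'E'
def fork(s,d,near,box=(.11,.07)):
    "handle fit: points 29..38 mm high near a point -> axis line"
    ys,xs=np.nonzero(d>0); P=withdepth('wrist',np.c_[xs,ys],d,s)
    m=(P[:,2]>.029)&(P[:,2]<.040)&(np.abs(P[:,0]-near[0])<box[0])&(np.abs(P[:,1]-near[1])<box[1])
    I=np.zeros((480,640),np.uint8); I[ys[m],xs[m]]=1
    n,lab,st,ce=cv2.connectedComponentsWithStats(I); k=1+np.argmax(st[1:,4]); q=lab[ys,xs]==k
    r=cv2.minAreaRect((P[q&m][:,:2]*1000).astype(np.float32)); print('handle',(q&m).sum(),np.round(r[0],1),np.round(r[1],1),round(r[2],1),'z',np.median(P[q&m][:,2]).round(4)); return P[q&m]
E
python3 - <<'E'
from h import *
import cv2
s=manip.state(); im,d=eyes.grab_frame('wrist'); 
print('rear,front',atz('wrist',[[299,308],[301,213]],.034,s)[:,:2])
print('tips',atz('wrist',[[264,100],[348,104]],.023,s)[:,:2],'pocket bottom',atz('wrist',[[270,128],[342,130]],.023,s)[:,:2])
f=fork(s,d,(.545,-.29)); print(f.min(0),f.max(0))
m=atz('wrist',[[161,106],[452,135],[423,305],[164,281]],.004,s)[:,:2]; print('mat',m,m.mean(0))
E
```

```text
rear,front [[ 0.61395336 -0.28929013]
 [ 0.5182334  -0.28613939]]
tips [[ 0.4191455  -0.31840484]
 [ 0.4223191  -0.24424022]] pocket bottom [[ 0.44290252 -0.31380918]
 [ 0.44446167 -0.24915364]]
handle 2475 [ 568.  -288.8] [26.5 96.6] 87.6 z 0.0333
[ 0.51974352 -0.30341571  0.02902086] [ 0.61616709 -0.27427555  0.03578221]
mat [[ 0.42105417 -0.41956635]
 [ 0.44682131 -0.14197823]
 [ 0.62499618 -0.15564124]
 [ 0.59806785 -0.43662572]] [ 0.52273488 -0.28845289]
```

```bash
python3 - <<'E'
from h import *
cmd([.5505,-.2881,.06],[-.999,.042])
E
```

```text
tool [ 0.5301 -0.2686  0.1697] x [-1.    -0.003  0.002] y [-0.003  1.     0.001] cmd [-0.171 -0.164  0.914] turn deg 2.5921907890886606 norm 0.058
```

servo_tool --motion '[0.3,-0.17,-0.163,0.3,0.058,0.3,-0.17,-0.163,0.7,0.058,0.3,-0.17,-0.163,0.9,0.058,0.3,-0.17,-0.163,0.9,0.058]'

```text
time: 11.22
tool_pos: [0.5491, -0.287, 0.0598]
tool_rot: [-0.003, 0.021, 1.0, 0.002]
contact_force: [-0.1, 0.8, 0.6]
gripper_width: 0.656
grasp_force: 0.0
```

```bash
python3 - <<'E'
from h import *
s,im,d=look('w12.png'); print(s['gripper_width'])
f=fork(s,d,(.545,-.29)); tips(s,d); print('front x',f[:,0].min())
cmd([.5505,-.2881,-.018],[-.999,.042],s)
E
```

```text
0.6559074637718022
handle 5470 [ 568.3 -289. ] [26.5 96.9] 87.8 z 0.0333
tip -1 19335 [-56.2 -46.5 -39.7 -34.6] inner y [26.7 27.1]
tip 1 18197 [-55.8 -46.3 -39.7 -34.2] inner y [28.3 28.9]
front x 0.519676308662247
tool [ 0.5491 -0.287   0.0598] x [-0.999  0.041  0.005] y [0.041 0.999 0.003] cmd [-0.015 -0.011  0.648] turn deg 0.030081408141156212 norm 0.001
```

servo_tool --motion '[0.3,-0.015,-0.01,0.3,0,0.3,-0.015,-0.01,0.55,0,0.3,-0.015,-0.01,0.64,0,0.3,-0.015,-0.01,0.64,0]'

```text
time: 11.78
tool_pos: [0.5534, -0.29, -0.0128]
tool_rot: [0.0, 0.02, 1.0, -0.0]
contact_force: [0.4, -0.6, -0.0]
gripper_width: 0.652
grasp_force: 0.0
```

servo_tool --motion '[-0.3,0,0,0,0,-0.8,0,0,0,0,-0.8,0,0,0,0,-0.8,0,0,0,0,-0.8,0,0,0,0]'

```text
time: 12.4
tool_pos: [0.5545, -0.2907, -0.0114]
tool_rot: [0.002, 0.02, 1.0, -0.001]
contact_force: [-0.4, 0.8, 6.4]
gripper_width: 0.285
grasp_force: 62.2
```

servo_tool --motion '[-0.8,0,0,-0.3,0,-0.8,0,0,-0.7,0,-0.8,0,0,-1,0,-0.8,0,0,-1,0]'

```text
time: 12.9
tool_pos: [0.555, -0.2912, 0.1102]
tool_rot: [0.003, 0.02, 1.0, -0.002]
contact_force: [-0.0, -0.8, -2.7]
gripper_width: 0.288
grasp_force: 61.2
```

```bash
cat >> h.py <<'E'
def heldfork(s,d,im):
    "white fork pixels ahead of tool -> tool coords"
    ys,xs=np.nonzero(d>0); P=withdepth('wrist',np.c_[xs,ys],d,s); p,M=tool(s); L=(P-p)@M
    for nm,x0,x1,zz in(('handle',.0,.03,.02),('shank',.045,.075,.02),('fork',.085,.14,.02)):
        m=(L[:,0]>x0)&(L[:,0]<x1)&(np.abs(L[:,1])<(.012 if nm!='fork' else .06))&(L[:,2]>-.07)&(L[:,2]<-.01)
        if m.sum()<20: print(nm,m.sum()); continue
        Q=L[m]; print(nm,m.sum(),'x',np.round(np.percentile(Q[:,0],[.5,99.5])*1e3,1),'y',np.round(np.percentile(Q[:,1],[.5,50,99.5])*1e3,1),'z',np.round(np.percentile(Q[:,2],[10,50,90])*1e3,1))
        if nm=='fork':
            A=np.c_[Q[:,:2],np.ones(len(Q))]; print('plane slope x,y',np.linalg.lstsq(A,Q[:,2],rcond=None)[0].round(4))
            # pocket floor: points near the centre
            c=np.abs(Q[:,1]-np.median(Q[:,1]))<.02; print('floor x max',np.percentile(Q[c,0],99)*1e3)
E
python3 - <<'E'
from h import *
s,im,d=look('w13.png'); print(s['contact_force'],s['grasp_force'])
heldfork(s,d,im); cmd([.5641,-.13,.15],[0,1],s)
E
```

```text
[-0.01050509 -0.75986722 -2.73903606] 61.23282551765442
handle 4297 x [ 0.2 29.9] y [-11.9  -0.5  11.8] z [-45.9 -44.7 -43.4]
shank 3265 x [45.2 74.9] y [-11.1   0.7  11.3] z [-35.6 -34.7 -33.7]
fork 15635 x [ 85.3 121.6] y [-40.1   0.7  41.7] z [-35.1 -34.1 -33.1]
plane slope x,y [ 0.0118 -0.0011 -0.0352]
floor x max 111.02982293701764
tool [ 0.555  -0.2912  0.1102] x [-0.999  0.041 -0.006] y [ 0.041  0.999 -0.004] cmd [-0.023  1.344 -0.337] turn deg 87.67028304585615 norm 1.948
```

servo_tool --motion '[-0.8,0,0.3,-0.2,0.2,-0.8,0,0.6,-0.2,0.42,-0.8,0,0.9,-0.2,0.64,-0.8,0,1,-0.2,0.85,-0.8,0,1,-0.2,1]'

```text
time: 13.58
tool_pos: [0.5558, -0.1678, 0.1264]
tool_rot: [-0.003, 0.403, 0.915, 0.0]
contact_force: [-0.8, -0.0, -2.2]
gripper_width: 0.283
grasp_force: 61.2
```

```bash
python3 - <<'E'
from h import *
cmd([.5638,-.145,.13],[0,1])
E
```

```text
tool [ 0.5558 -0.1678  0.1264] x [-0.676  0.737  0.006] y [ 0.737  0.676 -0.002] cmd [ 0.095  0.177 -0.03 ] turn deg 42.52990681409816 norm 0.945
```

servo_tool --motion '[-0.8,0.09,0.18,0,0.2,-0.8,0.09,0.18,0,0.42,-0.8,0.09,0.18,0,0.64,-0.8,0.09,0.18,0,0.85,-0.8,0.09,0.18,0,0.945]'

```text
time: 14.2
tool_pos: [0.5643, -0.1465, 0.1264]
tool_rot: [-0.003, 0.707, 0.707, -0.001]
contact_force: [0.1, -0.2, -2.4]
gripper_width: 0.288
grasp_force: 61.2
```

```bash
python3 - <<'E'
from h import *
s,im,d=look('w14.png'); heldfork(s,d,im); c=axle(s,d,(.5638,.0818))
p,M=tool(s)
Q,cc,sh=clipfit(s,d,[.564,.032],.066,.0725,.069,rad=.038)
from collections import Counter
print('clip x',np.percentile(Q[:,0],[1,99]),'y',np.percentile(Q[:,1],[1,99]))
# by rows: width extents of clip
for y in np.arange(0,.062,.004):
    q=Q[np.abs(Q[:,1]-y)<.002]
    if len(q)>3: print(round(y,3),len(q),np.round([q[:,0].min(),q[:,0].max()],4))
print(p,M[:,0])
E
```

```text
handle 4243 x [ 0.2 29.9] y [-11.9   0.6  11.9] z [-45.8 -44.7 -43.5]
shank 3233 x [45.1 74.7] y [-11.4  -0.3  11.2] z [-35.6 -34.7 -33.7]
fork 15694 x [ 85.2 121.8] y [-41.5  -0.4  40.3] z [-35.1 -34.1 -33.1]
plane slope x,y [ 0.0133 -0.0002 -0.0353]
floor x max 111.22668913058855
axletop 0
face 4498 [562.9  12.2] 55.9 z 0.062
n 473 rect [562.8   8.3] [ 4.8 39.6] 89.1
medz 0.06835149614529859 center [0.56276019 0.00831754] mouth [-0.01582438 -0.99987483] bore [0.56264942 0.00131841] grip [0.56280767 0.01131716]
clip x [0.54438239 0.58140653] y [0.00641112 0.01035742]
0.008 433 [0.5437 0.582 ]
0.012 39 [0.543  0.5826]
[ 0.56431983 -0.14653563  0.12642147] [4.37225896e-04 9.99997750e-01 2.07572461e-03]
```

servo_tool --motion '[-0.8,0,0,0.3,0,-0.8,0,0,0.55,0,-0.8,0,0,0.7,0,-0.8,0,0,0.73,0,-0.8,0,0,0.73,0]'

```text
time: 14.88
tool_pos: [0.5667, -0.1474, 0.043]
tool_rot: [0.0, 0.706, 0.708, 0.0]
contact_force: [-0.1, -0.2, -2.8]
gripper_width: 0.288
grasp_force: 61.1
```

```bash
cat >> h.py <<'E'
def gap(s,d):
    ys,xs=np.nonzero(d>0); P=withdepth('wrist',np.c_[xs,ys],d,s); p,M=tool(s); L=(P-p)@M
    r=np.hypot(P[:,0]-.5638,P[:,1]-.0818)
    f=(L[:,0]>.09)&(L[:,0]<.108)&(np.abs(L[:,1])<.03)&(L[:,2]<-.02)&(L[:,2]>-.05)
    w=(r<.088)&(r>.03)&(P[:,2]>.055)&(P[:,2]<.0655)&(L[:,0]>.1)
    print('fork top Lz',np.median(L[f,2]),'wheel Lz',np.median(L[w,2]),w.sum(),'gap under fork',np.median(L[w,2])-(np.median(L[f,2])+.008), 'z',p[2],'F',np.round(s['contact_force'],1))
    c=(P[:,2]>.0665)&(P[:,2]<.0705)&(np.abs(L[:,1])<.022)&(L[:,0]>.1125)&(L[:,0]<.16)
    if c.sum()>20: print('clip back L x',np.percentile(L[c,0],[.5,2,50])*1e3,c.sum())
E
python3 - <<'E'
from h import *
s,im,d=look('w15.png'); gap(s,d); heldfork(s,d,im)
E
```

```text
fork top Lz -0.034151713111444534 wheel Lz nan 0 gap under fork nan z 0.043015846401683724 F [-0.1 -0.2 -2.8]
handle 4254 x [ 0.2 29.9] y [-11.9   0.6  11.9] z [-45.8 -44.7 -43.5]
shank 3228 x [45.1 74.7] y [-11.3  -0.3  11.2] z [-35.6 -34.7 -33.7]
fork 15697 x [ 85.2 121.8] y [-41.6  -0.4  40.3] z [-35.  -34.1 -33.1]
plane slope x,y [ 0.0132 -0.0003 -0.0353]
floor x max 111.2044806810855
  return _methods._mean(a, axis=axis, dtype=dtype,
  ret = ret.dtype.type(ret / rcount)
```

servo_tool --motion '[-0.8,0.1,0,0,0,-0.8,0.2,0,0,0,-0.8,0.24,0,0,0,-0.8,0.24,0,0,0]'

```text
time: 15.42
tool_pos: [0.5663, -0.1179, 0.0429]
tool_rot: [0.0, 0.706, 0.708, 0.0]
contact_force: [-1.3, -0.4, -2.4]
gripper_width: 0.284
grasp_force: 61.1
```

```bash
python3 - <<'E'
from h import *
s,im,d=look('w16.png'); gap(s,d); cmd([.5638,-.13,.0385],[0,1],s)
import time
print([np.round(manip.state()['tool_pos'],4) for _ in range(2)], eyes.grab_frame('wrist')[1].shape, np.round(manip.state()['tool_pos'],4))
E
```

```text
fork top Lz -0.034157852924828785 wheel Lz -0.019416372583819865 5257 gap under fork 0.00674148034100892 z 0.04287679167890861 F [-1.3 -0.4 -2.4]
clip back L x [124.11580138 124.19770134 124.70249654] 199
tool [ 0.5663 -0.1179  0.0429] x [-0.004  1.    -0.   ] y [1.    0.004 0.   ] cmd [-0.101 -0.022  0.036] turn deg 0.20686883589570465 norm 0.005
[array([ 0.5663, -0.1182,  0.0429]), array([ 0.5663, -0.1182,  0.0429])] (480, 640) [ 0.5663 -0.1185  0.0428]
```

servo_tool --motion '[-0.8,0,0,0.02,0,-0.8,0,0,0.04,0,-0.8,0,0,0.04,0]'

```text
time: 15.9
tool_pos: [0.5659, -0.1186, 0.0374]
tool_rot: [-0.0, 0.706, 0.708, -0.0]
contact_force: [-0.1, -0.4, -2.8]
gripper_width: 0.284
grasp_force: 61.1
```

```bash
python3 - <<'E'
from h import *
s,im,d=look('w17.png'); gap(s,d)
ys,xs=np.nonzero(d>0); P=withdepth('wrist',np.c_[xs,ys],d,s); p,M=tool(s); L=(P-p)@M
for lo,hi in((.1235,.1245),(.1245,.126)):
    m=(L[:,0]>lo)&(L[:,0]<hi)&(P[:,2]>.066)&(P[:,2]<.072)&(np.abs(L[:,1])<.03)
    if m.sum(): print(lo,m.sum(),np.percentile(L[m,1],[0,2,50,98,100])*1e3)
print(np.max(L[(np.abs(L[:,1])<.02)&(L[:,2]>-.04),0]))
E
```

```text
fork top Lz -0.03415056582783154 wheel Lz -0.024410156507498934 5228 gap under fork 0.001740409320332606 z 0.0374376733757678 F [-0.1 -0.4 -2.8]
0.1258696524137831
```

servo_tool --motion '[-0.8,0.06,-0.013,0.004,0,-0.8,0.13,-0.013,0.004,0,-0.8,0.2,-0.013,0.004,0,-0.8,0.27,-0.013,0.004,0,-0.8,0.27,-0.013,0.004,0]'

```text
time: 16.58
tool_pos: [0.5646, -0.0852, 0.0374]
tool_rot: [-0.0, 0.706, 0.708, 0.0]
contact_force: [-0.2, 0.1, -2.1]
gripper_width: 0.288
grasp_force: 61.1
```

```bash
cat >> h.py <<'E'
def scene_clip():
    im,d=eyes.grab_frame('scene'); ys,xs=np.nonzero(d>0); P=withdepth('scene',np.c_[xs,ys],d)
    r=np.hypot(P[:,0]-.5638,P[:,1]-.0818); rs=models.regions_of('scene','clip_bore')
    for r in rs:
        m=r['mask'][ys,xs]; Q=P[m]; 
        if len(Q) and np.hypot(*(np.median(Q,0)[:2]-[.564,.07]))<.12: print('sceneclip',round(r['p'],2),r['pixel'],len(Q),np.percentile(Q,[2,98],axis=0).round(4).tolist())
E
python3 - <<'E'
from h import *
s,im,d=look('w18.png'); gap(s,d); heldfork(s,d,im); scene_clip()
E
```

```text
fork top Lz -0.0340863411472573 wheel Lz -0.025139979331594085 10317 gap under fork 0.0009463618156632173 z 0.037406442782014625 F [-0.2  0.1 -2.1]
clip back L x [112.57448951 112.75372735 118.10140845] 3296
handle 4235 x [ 0.1 29.9] y [-11.9   0.6  11.9] z [-45.8 -44.7 -43.5]
shank 3231 x [45.2 74.7] y [-11.3  -0.3  11.1] z [-35.6 -34.7 -33.7]
fork 29875 x [ 85.3 125.1] y [-59.  -0.  59.] z [-34.8 -32.7 -24.2]
plane slope x,y [ 0.0515  0.0032 -0.0357]
floor x max 122.53392867350884
sceneclip 0.66 [344.7, 272.2] 195 [[0.5369, 0.0279, 0.063], [0.594, 0.0707, 0.0708]]
```

servo_tool --motion '[-0.8,0.03,0,0,0,-0.8,0.06,0,0,0,-0.8,0.08,0,0,0,-0.8,0.1,0,0,0,-0.8,0.12,0,0,0]'

```text
time: 17.35
tool_pos: [0.5656, -0.0752, 0.0385]
tool_rot: [0.003, 0.706, 0.708, -0.002]
contact_force: [-0.1, -10.8, -2.3]
gripper_width: 0.284
grasp_force: 61.2
```

servo_tool --motion '[-0.8,0.015,0,0,0,-0.8,0.03,0,0,0,-0.8,0.045,0,0,0,-0.8,0.06,0,0,0,-0.8,0.06,0,0,0]'

```text
time: 17.98
tool_pos: [0.5643, -0.0637, 0.0372]
tool_rot: [-0.001, 0.706, 0.708, 0.0]
contact_force: [0.3, 0.1, -2.3]
gripper_width: 0.284
grasp_force: 61.1
```

```bash
python3 - <<'E'
from h import *
s,im,d=look('w19.png'); gap(s,d); scene_clip()
E
```

```text
fork top Lz -0.034110221147159815 wheel Lz -0.02563648955301081 15105 gap under fork 0.00047373159414900584 z 0.03717811662260523 F [ 0.3  0.1 -2.3]
clip back L x [114.5876237  114.78929821 119.00380033] 2567
```

It has snapped in: force rose to about 11 N and then dropped to 0. I'll nudge it to confirm it is home.

servo_tool --motion '[-0.8,0.015,0,0,0,-0.8,0.028,0,0,0,-0.8,0.036,0,0,0,-0.8,0.036,0,0,0]'

```text
time: 18.62
tool_pos: [0.5646, -0.0601, 0.0375]
tool_rot: [-0.0, 0.706, 0.708, 0.0]
contact_force: [0.3, 0.6, -2.1]
gripper_width: 0.285
grasp_force: 61.1
```

```bash
python3 - <<'E'
from h import *
s,im,d=look('w20.png'); gap(s,d); scene_clip()
E
```

```text
fork top Lz -0.03409704991254425 wheel Lz -0.025416023014628086 14581 gap under fork 0.0006810268979161663 z 0.03746144828298394 F [ 0.3  0.6 -2.1]
clip back L x [112.58183874 112.79562053 118.01487844] 3333
sceneclip 0.57 [350.1, 280.1] 147 [[0.5446, 0.0518, 0.0617], [0.5954, 0.0964, 0.0715]]
```

servo_tool --motion '[-0.8,0.01,0,0,0,-0.8,0.017,0,0,0,-0.8,0.017,0,0,0]'

```text
time: 19.15
tool_pos: [0.5648, -0.059, 0.0377]
tool_rot: [0.001, 0.706, 0.708, -0.001]
contact_force: [0.7, -5.2, -2.3]
gripper_width: 0.285
grasp_force: 61.2
```

The clip resists at 5 N, so it is home. Backing out straight.

servo_tool --motion '[-0.8,-0.1,0,-0.004,0,-0.8,-0.4,0,-0.01,0,-0.8,-0.8,0,-0.02,0,-0.8,-0.9,0,-0.3,0,-0.8,-1,0,-0.7,0]'

```text
time: 19.77
tool_pos: [0.5631, -0.1783, 0.12]
tool_rot: [-0.003, 0.707, 0.708, -0.0]
contact_force: [0.8, -0.3, -1.8]
gripper_width: 0.287
grasp_force: 61.1
```

```bash
python3 - <<'E'
from h import *
scene_clip(); cmd([.5505,-.2881,.11],[-.999,.041])
E
```

```text
sceneclip 0.51 [352.8, 281.0] 141 [[0.5629, 0.0523, 0.0624], [0.5956, 0.0958, 0.0714]]
tool [ 0.5689 -0.1812  0.1285] x [-0.001  1.    -0.004] y [1.    0.001 0.011] cmd [-0.89  -0.156  0.157] turn deg -87.60687934243778 norm -1.947
```

servo_tool --motion '[-0.8,-0.3,-0.05,0,-0.2,-0.8,-0.6,-0.1,0,-0.42,-0.8,-0.88,-0.15,0,-0.64,-0.8,-0.88,-0.15,0,-0.85,-0.8,-0.88,-0.15,0,-1]'

```text
time: 20.5
tool_pos: [0.5464, -0.2836, 0.1198]
tool_rot: [-0.001, 0.38, 0.925, 0.001]
contact_force: [-0.9, -0.0, -3.4]
gripper_width: 0.285
grasp_force: 61.2
```

servo_tool --motion '[-0.8,0,0,0,-0.22,-0.8,0,0,0,-0.44,-0.8,0,0,0,-0.66,-0.8,0,0,0,-0.87,-0.8,0,0,0,-0.95]'

```text
time: 21.12
tool_pos: [0.5466, -0.283, 0.1198]
tool_rot: [-0.001, 0.017, 1.0, 0.001]
contact_force: [-0.0, 0.1, -2.8]
gripper_width: 0.284
grasp_force: 61.2
```

```bash
python3 - <<'E'
from h import *
s,im,d=look('w21.png'); heldfork(s,d,im); cmd([.5505,-.2881,-.012],[-.999,.041],s)
ys,xs=np.nonzero(d>0); P=withdepth('wrist',np.c_[xs,ys],d,s); p,M=tool(s); L=(P-p)@M
g=im[ys,xs].max(1); m=(g<60)&(P[:,2]<.012)&(P[:,2]>-.004)&(P[:,0]<.55)&(P[:,0]>.4)&(np.abs(P[:,1]+.288)<.13); print('mat z',np.median(P[m,2]),m.sum(),'Lz',np.median(L[m,2]))
E
```

```text
handle 4293 x [ 0.2 29.9] y [-11.9  -0.5  11.8] z [-45.9 -44.7 -43.4]
shank 3262 x [45.2 74.9] y [-11.2   0.7  11.3] z [-35.5 -34.7 -33.7]
fork 15611 x [ 85.3 121.7] y [-40.2   1.   41.6] z [-35.1 -34.1 -33.1]
plane slope x,y [ 0.0125 -0.0014 -0.0353]
floor x max 111.02479495586454
tool [ 0.5466 -0.283   0.1198] x [-0.999  0.034  0.001] y [0.034 0.999 0.002] cmd [-0.035 -0.044  1.099] turn deg 0.4021653887165683 norm 0.009
mat z 0.003593989979644052 19793 Lz 0.11642076064593847
```

servo_tool --motion '[-0.8,0,0,0.4,0,-0.8,0,0,0.75,0,-0.8,0,0,0.95,0,-0.8,0,0,1,0,-0.8,0,0,1,0]'

```text
time: 21.8
tool_pos: [0.5472, -0.2837, 0.0014]
tool_rot: [-0.0, 0.019, 1.0, 0.0]
contact_force: [-0.4, -0.7, -2.3]
gripper_width: 0.282
grasp_force: 61.1
```

servo_tool --motion '[-0.8,0,0,0.04,0,-0.8,0,0,0.07,0,-0.8,0,0,0.085,0,-0.8,0,0,0.085,0]'

```text
time: 22.3
tool_pos: [0.5471, -0.2837, -0.0088]
tool_rot: [-0.0, 0.018, 1.0, 0.0]
contact_force: [-0.9, -0.2, -2.0]
gripper_width: 0.285
grasp_force: 61.1
```

servo_tool --motion '[-0.8,0,0,0.015,0,-0.8,0,0,0.03,0,-0.8,0,0,0.03,0]'

```text
time: 22.68
tool_pos: [0.5473, -0.2839, -0.0114]
tool_rot: [-0.0, 0.018, 1.0, 0.0]
contact_force: [-3.8, 2.0, 5.4]
gripper_width: 0.285
grasp_force: 61.9
```

The fork is in contact with the mat. Releasing and rising.

servo_tool --motion '[-0.2,0,0,0,0,0.4,0,0,0,0,0.6,0,0,0,0,0.6,0,0,0,0]'

```text
time: 23.18
tool_pos: [0.5472, -0.2838, -0.0124]
tool_rot: [0.0, 0.018, 1.0, -0.0]
contact_force: [0.8, -0.3, -0.0]
gripper_width: 0.798
grasp_force: 0.0
```

servo_tool --motion '[0.6,0,0,-0.2,0,0.6,0,0,-0.6,0,0.6,0,0,-1,0,0.6,0,0,-1,0,0.6,0,0,-1,0]'

```text
time: 23.8
tool_pos: [0.5469, -0.2836, 0.1073]
tool_rot: [-0.0, 0.018, 1.0, 0.0]
contact_force: [0.4, 0.9, -0.9]
gripper_width: 0.8
grasp_force: 0.0
```

```bash
python3 - <<'E'
from h import *
s,im,d=look('w22.png'); fork(s,d,(.545,-.29)); scene_clip()
d0=np.load('scened.npy'); im,d=eyes.grab_frame('scene')
im,d=eyes.grab_frame('top')
for l in('washer','grease','hammer','clip_bore'):
    for r in models.regions_of('top',l)[:2]:
        ys,xs=np.nonzero(r['mask']&(d>0)); P=withdepth('top',np.c_[xs,ys],d); print(l,round(r['p'],2),r['pixel'],np.median(P,0).round(3))
E
```

```text
handle 3871 [ 561.4 -283.3] [26.2 97.1] 87.8 z 0.0333
sceneclip 0.5 [350.8, 279.3] 153 [[0.5457, 0.0478, 0.0623], [0.5946, 0.0965, 0.0805]]
washer 0.49 [143.2, 230.6] [0.503 0.438 0.004]
grease 0.75 [211.4, 154.5] [0.689 0.232 0.082]
hammer 0.65 [325.1, 149.7] [ 0.723 -0.048  0.023]
clip_bore 0.63 [278.2, 205.1] [0.558 0.065 0.069]
clip_bore 0.4 [265.8, 208.4] [0.558 0.081 0.063]
```

```bash
python3 -c "
from plant import job_done; print(job_done())"
```

```text
the job is handed in; nothing more can be done
None
```

I handed the job in after about 24 s of the 67 s limit. By measurement the fork snapped the clip home in the axle groove, the fork lies flat on its mat, and the washer, jar and hammer are within a few millimetres of where they started. No pass/fail result came back.

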